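Finish the lamp foot and present the knuckle hole-up

ROBOT

A 7-joint arm with a two-finger parallel gripper is mounted at the origin on the work surface. World frame = base frame: x ahead of the robot, y to its left, z up, the work surface at z = 0. Lengths are in m, angles in degrees, forces in N, time in s.
With the tool pointing down it reaches from about 0.425 to 0.875 m from the base axis. Payload 4.7 kg.
Tool frame: the origin (TCP) lies at the centre of the arm's flange, where the gripper is bolted on; the fingertips stand 182 mm ahead of it and the grasp point (between the pads) lies 164 mm ahead of it; z points along the fingers, x is the direction in which the jaws open and shut, and the axes are right-handed (so a half turn about z gives the same grasp; the last joint's range is limited). The gripper opens to 87 mm and grips with 3 to 60 N. Pads are 19 mm wide; open, the fingers measure 117 mm over their backs; the gripper's body (75 mm by 190 mm) begins 51 mm behind the grasp point.
Start: joints at [71.282, 18.392, -4.016, 83.108, 1.295, 78.541, -3.26], TCP at [0.217, -0.613, 0.405] pointing down, gripper open.
Joint ranges: [-163.93, 163.93], [-17.29, 119.83], [-79.2, 71.16], [3.27, 140.29], [-89.18, 269.18], [5.43, 117.66], [-154.24, 154.24]. Speed limits (degrees/s): [147.25, 147.25, 180, 180, 180, 180, 180].

INTERFACE

Orientations are given as [roll, pitch, yaw] about the fixed x, y, z axes, in that order (R = Rz(yaw) Ry(pitch) Rx(roll)).
In Python, from cell import env gives the robot as it stands. The module is installed in compiled form; this text tells all that it offers.
- The arm moves only by the tool carry_out, never from a script. Its argument "increments" is a list of rows, each a list of 5 numbers: the shift along the world's x, y, z in m, then the turn about the world's z in degrees, then the gripper's target within -1 to 1 (shut at 1, half-way at 0, fully open at -1). In form: [[dx, dy, dz, spin, jaw], ...]. A call has 1 to 20 rows; each row is the pose to reach, as a shift and turn from the pose commanded when the call began; what a row does not reach only later rows make up. A row lasts 1/10 s, in which the tool goes at most 50 mm and 8.59 degrees, less where a joint would pass 70% of its speed; a pose out of reach is approached as far as the arm can. A call with a gripper value outside its range is refused whole. The fingers move at their own pace and stop on an object; "grip_force" is the grip in N (left out, the last holds). Time passes only in rows, so rows that repeat a pose let the fingers close. It gives the time, the measured TCP pose, the force and the opening at its end, in the units of the state.
- env.get_obs(): the state, without advancing time (a new reading comes with each control period).
- env.read_camera(name): name is "scene" or "top" or "wrist"; returns (picture, depth): 384x512x3 uint8, red, green, blue; 384x512 float32, m along the optical axis (not along the pixel's ray), 0 where there is no reading.
- env.get_calibration(name): a dict with "K" (3x3 intrinsics, pixels), "camera_from_world" (4x4, takes a point from world to camera coordinates); the wrist camera has in their place "T_tool_cam" (4x4, takes a point from camera to tool coordinates, whose origin is the TCP and whose axes are the tool frame's). Camera axes: x right, y down, z forward; pixel columns grow to the right and rows downward; lengths in m; the calibration is good to about 2 mm. A picture is of the moment at which its call begins: read the wrist's pose just before it. get_calibration takes no time and is no camera call.
- env.sign_off(): hands the job in, once; it reports no verdict.
The state is a dict: "time_s": time; "qpos": joint angles; "joint_velocities": joint speeds; "effort": joint torques, N m; "tool_pos": TCP position; "tool_rot": TCP orientation; "force": force on the tool from outside, world axes, zero at the start; "wrist_torque": the same for the moment, N m; "grip_width": finger opening in m.
Only numpy, scipy, OpenCV 4.12 (cv2) and the standard library are available. Lean on these libraries where they do the work, as an engineer would, in place of code of your own. Each camera call takes 0.05 s, during which the arm holds its last target.

TASK

Make up the next lamp: first lay the single steel plate squarely on the pile of two, edges in line, setting it down rather than dropping it, without pushing the pile away from its spot. Then take the brass knuckle from the wooden V-rest, turn it over until you have found its blind hole, and finish still gripping it with the hole facing straight up, level and still, over the middle of the pile with about a hand's breadth (some 100 mm) of air under it, ready for the stem. Leave everything else on the bench alone.

Things in the scene. Friction and masses are not known exactly. Their poses are not given: they have to be found in the camera images.
- plate: steel ballast plate of a lamp foot, 100 x 60 x 12 mm (own x, y, z), with a 14 mm stem hole through its middle, 0.5 kg; origin at the centre of its underside, own z up. This is the one lying by itself flat on the bench.
- pile_top: steel ballast plate of a lamp foot, 100 x 60 x 12 mm (own x, y, z), with a 14 mm stem hole through its middle, 0.5 kg; origin at the centre of its underside, own z up. The upper of the two plates already piled squarely; its upper face is 24 mm above the bench. Loose.
- pile_bottom: steel ballast plate of a lamp foot, 100 x 60 x 12 mm (own x, y, z), with a 14 mm stem hole through its middle, 0.5 kg; origin at the centre of its underside, own z up. The lower of the two piled plates, flat on the bench. Loose.
- knuckle: brass lamp knuckle, 0.3 kg, 56 mm long: two end discs 44 mm across, 14 mm thick, joined by a square waist 28 mm long, 30 x 30 mm. One of the 4 waist faces has a blind hole 16 mm across, 20 mm deep. In the V-rest turned any way about its length (hole maybe below); stays as turned there. Origin at its middle; own z along it; own +x points out of the hole
- rest: fixed wooden V-rest: base 100 x 90 x 18 mm, on it a 90 degree V-groove 44 mm long, walls 56 mm high, 6 mm short of the knuckle at each end, so both flat ends of the knuckle stand clear to be gripped. The knuckle's centre line lies level 60 mm above the bench. Origin on the bench under the middle of the groove; own z level along the groove, own x up
- collar: bystander: brass ring 44 mm across, 16 mm high, 24 mm hole; leave alone
- barrel: bystander: plain brass pin standing up, 30 mm across, 36 mm high, no hole; leave alone
- driver: bystander: screwdriver lying down; leave alone
- tape: bystander: empty cardboard core, 90 mm across, 24 mm high; leave alone
- wrench: bystander: wrench lying down; leave alone
- cup: bystander: brass bowl, 84 mm across, 50 mm high; leave alone
- jar: bystander: glass jar, 60 mm across, 75 mm high; leave alone

How it is judged (in metres and radians):
On the way, in this order (a step that is already met when the one before it is completed fails the run):
1. the third plate lies squarely on the pile, let go (x of plate in the frame of pile_top between -0.006 and 0.006 m and y of plate in the frame of pile_top between -0.006 and 0.006 m and z of plate in the frame of pile_top between 0.0095 and 0.0145 m and angle between the x axis of plate and the x axis of pile_top, either way round below 0.1 rad and x of pile_top in the frame of pile_bottom between -0.006 and 0.006 m and y of pile_top in the frame of pile_bottom between -0.006 and 0.006 m and z of pile_top in the frame of pile_bottom between 0.0095 and 0.0145 m and angle between the x axis of pile_top and the x axis of pile_bottom, either way round below 0.1 rad and contact force between the fingers and plate below 0.1 N and linear speed of plate below 0.02 m/s and distance of pile_bottom from where it was at the start of the episode below 0.04 m), for 0.2 s.
2. the knuckle is held hole-up over the pile (angle between knuckle's own x axis and vertical below 0.26 rad and horizontal distance between knuckle and plate below 0.04 m and height (world z) of knuckle between 0.108 and 0.26 m and contact force between the fingers and knuckle above 2 N and contact force between knuckle and plate below 0.1 N and contact force between knuckle and rest below 0.1 N and linear speed of knuckle below 0.03 m/s and angular speed of knuckle below 0.2 rad/s), for 0.2 s.
At the end, for the whole second after the job is handed in: Each plate within 6 mm and 0.1 rad of the one below, flat, not fingered; bottom plate moved under 40 mm. Knuckle gripped (over 2 N) and still, hole within 0.26 rad of straight up, middle within 40 mm of the plate's across and 108 to 260 mm above the bench, off plate and rest (all of step 1 and all of step 2); the arm keeps its last pose, push and grip.
It fails at once if a bystander is pushed more than 30 mm or knocked about (distance of any of collar, barrel, driver, tape, wrench, cup, jar from where it was at the start of the episode above 0.03 m).
It fails at once if the plate is dropped on the pile (falling freely faster than 0.45 m/s) (linear speed of plate above 0.45 m/s and horizontal distance between plate and pile_top below 0.03 m and contact force between the fingers and plate below 0.1 N).
It also fails if it takes over 72 s, if anything falls off the work surface, if the arm or the gripper's body presses on something with over 40 N, if the wrist force passes 120 N, or if a joint passes its speed limit or range.

## Working session

There is one attempt and no reset: what is moved stays moved. The work goes in short steps, Python scripts to look and compute and a tool call to move; the robot and the scene stay as the last step left them, time stands still between calls to the robot, and variables do not carry over. Pictures are saved under pics/ and viewed, and the job is handed in when it is done.

Besides the shell and the picture viewer there is one more tool, called after "Emit:" by a JSON object that holds its "fn" and its "kwargs", one argument or row to a line. carry_out: Moves the arm, as the interface text tells. Its arguments: {"type":"object","properties":{"increments":{"type":"array"},"grip_force":{"type":"number"}},"required":["increments"]}

```bash
mkdir -p pics; ls; cat > h.py <<'E'
import numpy as np, cv2
from cell import env
def snap(n,f):
    o=env.get_obs(); im,d=env.read_camera(n)
    cv2.imwrite('pics/'+f+'.png',im[:,:,::-1]); np.savez('pics/'+f+'.npz',im=im,d=d,tp=o['tool_pos'],tr=o['tool_rot'])
    return o,im,d
E
python3 - <<'E'
from h import *
o,_,_=snap('scene','s0'); snap('top','t0'); snap('wrist','w0')
print(o)
for n in('scene','top','wrist'):print(n,env.get_calibration(n))
E
```

```text
pics
{'time_s': 0.0, 'qpos': array([71.28283321, 18.43930012, -4.01566997, 83.17370634,  1.29391196,
       78.54040204, -3.26070439]), 'joint_velocities': array([0.09500748, 0.00454867, 0.01248675, 0.15531648, 0.01533937,
       0.07902127, 0.07051482]), 'effort': array([ 3.95849736e-05, -4.91287601e+01, -4.03924529e-01, -3.12528133e+01,
       -6.39450434e-02,  4.38096269e-02,  1.91352478e-04]), 'tool_pos': array([ 0.21714955, -0.61244415,  0.40366895]), 'tool_rot': array([ 1.79995431e+02,  1.08227414e-01, -7.04739045e+01]), 'force': array([ 0.51242877, -0.3257331 ,  0.21343605]), 'wrist_torque': array([ 0.01594635,  0.00224135, -0.00509437]), 'grip_width': 0.0871159466473914}
scene {'K': array([[346.39192561,   0.        , 254.21729734],
       [  0.        , 346.39192561, 190.43375528],
       [  0.        ,   0.        ,   1.        ]]), 'camera_from_world': array([[-0.77451045,  0.63245849,  0.01139394,  0.50564065],
       [ 0.42629382,  0.53517892, -0.72928534, -0.21895289],
       [-0.4673405 , -0.55998195, -0.68411481,  1.17897058],
       [ 0.        ,  0.        ,  0.    
[... 276 characters left out ...]
[-0.99714369,  0.025162  , -0.07121326,  0.64813057],
       [ 0.07136844,  0.00532278, -0.99743582,  1.22913654],
       [ 0.        ,  0.        ,  0.        ,  1.        ]])}
wrist {'K': array([[332.78531029,   0.        , 258.1508205 ],
       [  0.        , 332.78531029, 191.64483321],
       [  0.        ,   0.        ,   1.        ]]), 'T_tool_cam': array([[ 9.99999807e-01,  1.10827705e-04, -6.10764576e-04,
         4.08173922e-04],
       [ 5.65027842e-05,  9.63595863e-01,  2.67363069e-01,
        -7.43769055e-02],
       [ 6.18161454e-04, -2.67363052e-01,  9.63595671e-01,
         1.94925361e-02],
       [ 0.00000000e+00,  0.00000000e+00,  0.00000000e+00,
         1.00000000e+00]])}
```

View pics/t0.png

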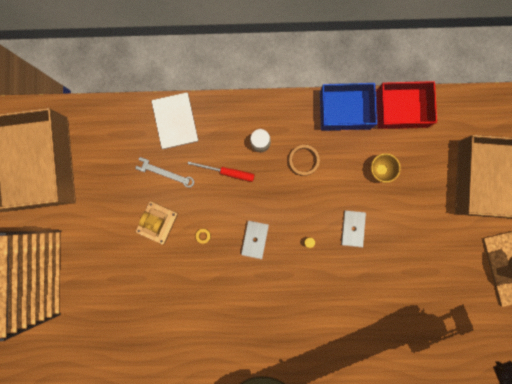

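View pics/s0.png

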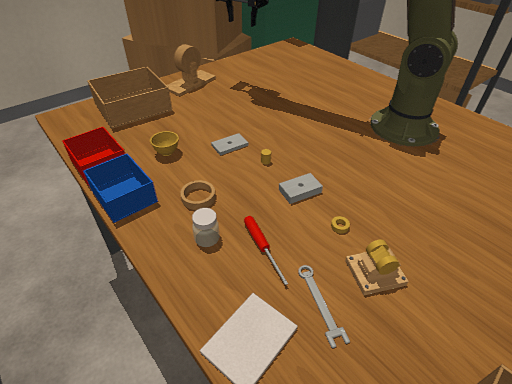

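View pics/w0.png

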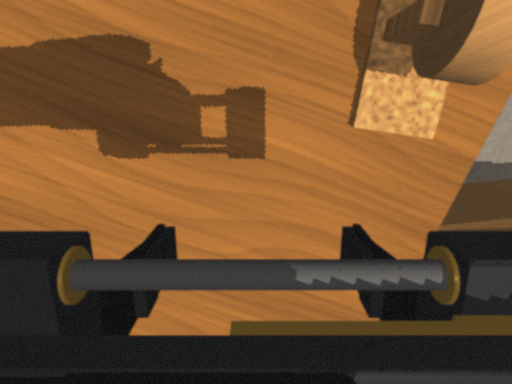

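The top view shows the single plate at about (354,229), the pile at (255,240), which looks thicker in the scene view, and the rest with the knuckle at (156,222). Next I'll measure their positions.

```bash
cat >> h.py <<'E'
from scipy.spatial.transform import Rotation as Ro
def world(n,d,tp=None,tr=None):
    c=env.get_calibration(n);K=c['K'];v,u=np.mgrid[0:d.shape[0],0:d.shape[1]]
    P=np.stack([(u-K[0,2])/K[0,0]*d,(v-K[1,2])/K[1,1]*d,d],-1)
    if n=='wrist':
        T=np.eye(4);T[:3,:3]=Ro.from_euler('xyz',tr,degrees=True).as_matrix();T[:3,3]=tp;T=T@c['T_tool_cam']
    else: T=np.linalg.inv(c['camera_from_world'])
    return P@T[:3,:3].T+T[:3,3]
E
python3 - <<'E'
from h import *
z=np.load('pics/t0.npz');d=z['d'];im=z['im'];W=world('top',d)
for (u,v) in [(354,215),(255,228),(262,250),(354,240)]: print(u,v,W[v,u])
def rect(name,u0,u1,v0,v1):
    s=im[v0:v1,u0:u1].astype(int); m=((s.max(-1)-s.min(-1))<45)&(s.mean(-1)>110)
    m=m.astype(np.uint8)
    c=max(cv2.findContours(m,0,2)[0],key=cv2.contourArea); r=cv2.minAreaRect(c)
    mm=np.zeros_like(m);cv2.drawContours(mm,[c],-1,1,-1)
    P=W[v0:v1,u0:u1][(mm*m)>0]; zt=np.median(P[:,2]); Q=(P[:,:2]*1000).astype(np.float32)
    h=np.median(P[:,2]); R=cv2.minAreaRect(Q)
    print(name,r,R,h, (mm).sum())
rect('single',335,375,200,255);rect('pile',235,275,212,268)
for n,(u,v) in dict(collar=(203,236),barrel=(309,242),tapeC=(303,160),cup=(385,168),jar=(260,140),rest=(156,222)).items(): print(n,W[v-2:v+3,u-2:u+3].mean((0,1)))
c=im[190:255,125:190];cv2.imwrite('pics/k0.png',cv2.resize(c[:,:,::-1],None,fx=8,fy=8,interpolation=cv2.INTER_CUBIC))
c=np.load('pics/s0.npz')['im'][225:305,335:420];cv2.imwrite('pics/k1.png',cv2.resize(c[:,:,::-1],None,fx=6,fy=6,interpolation=cv2.INTER_CUBIC))
E
```

```text
354 215 [ 0.56488577 -0.28285086  0.00983208]
255 228 [0.53439918 0.00708528 0.02281366]
262 250 [ 0.47080379 -0.01162858  0.02323674]
354 240 [ 0.49241043 -0.27943579  0.01257865]
single ((18.217243194580078, 28.39310646057129), (21.09355354309082, 34.13169860839844), 4.763640880584717) ((538.739501953125, -169.41464233398438), (281.75177001953125, 98.87039184570312), 83.43246459960938) 0.012632403489380217 715
pile ((19.423076629638672, 27.384613037109375), (20.98442268371582, 34.32032012939453), 11.309932708740234) ((509.06927490234375, 8.482589721679688), (61.63582229614258, 112.90299987792969), 77.49044799804688) 0.02472378253307661 720
collar [0.51432393 0.16115413 0.00143862]
barrel [ 0.49115985 -0.14630254  0.03721041]
tapeC [ 0.73178444 -0.13962418  0.00145602]
cup [ 0.70103324 -0.38024119  0.00698493]
jar [ 0.78120836 -0.01423952  0.07647412]
rest [0.55877689 0.27928787 0.07867334]
```

```bash
sleep 0.5
```

```text
(no output)
```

View pics/k0.png

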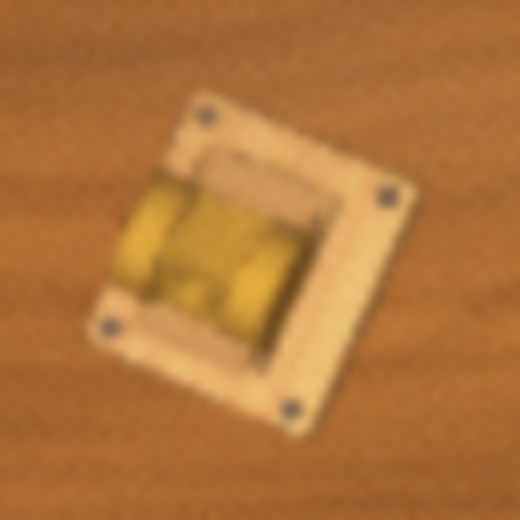

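View pics/k1.png

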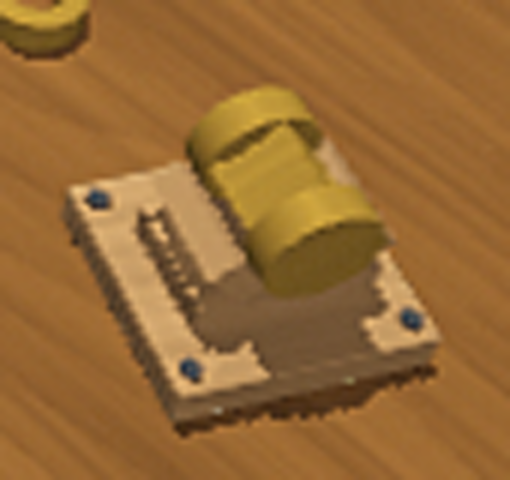

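The hole doesn't show on the upper faces. I'll fetch the plate first, starting with a close look through the wrist camera.

Emit:
{"fn": "carry_out", "kwargs": {
  "increments": [
    [0.263, 0.332, -0.07, -24.5, -1],
    [0.263, 0.332, -0.07, -24.5, -1],
    [0.263, 0.332, -0.07, -24.5, -1],
    [0.263, 0.332, -0.07, -24.5, -1],
    [0.263, 0.332, -0.07, -24.5, -1],
    [0.263, 0.332, -0.07, -24.5, -1],
    [0.263, 0.332, -0.07, -24.5, -1],
    [0.263, 0.332, -0.07, -24.5, -1],
    [0.263, 0.332, -0.07, -24.5, -1],
    [0.263, 0.332, -0.07, -24.5, -1],
    [0.263, 0.332, -0.07, -24.5, -1]
  ]
}}

```text
time_s: 1.25
tool_pos: [0.4804, -0.2801, 0.3344]
tool_rot: [179.9, -0.0, -94.9]
force: [-0.1, -0.0, 0.3]
grip_width: 0.0873
```

```bash
python3 - <<'E'
from h import *
o,im,d=snap('wrist','w1');print(o['time_s'],o['tool_pos'],o['tool_rot'],o['joint_velocities'].round(1))
E
```

```text
1.25 [ 0.48039846 -0.28011837  0.33439262] [ 1.79943151e+02 -7.62590866e-03 -9.48675259e+01] [ 1.6 -0.3  2.1 -0.3  0.5  0.1  0. ]
```

View pics/w1.png

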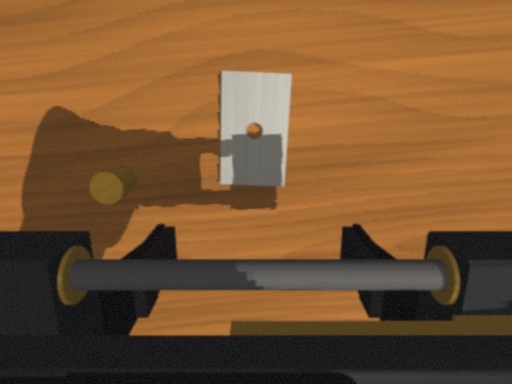

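The plate fills (219..291, 71..186), with its hole at (255,130).

```bash
cat >> h.py <<'E'
def plate(f,roi,ztop,satmax=40):
    z=np.load('pics/%s.npz'%f);im=z['im'];u0,u1,v0,v1=roi
    s=im[v0:v1,u0:u1].astype(int);m=((s.max(-1)-s.min(-1))<satmax)&(s.mean(-1)>50)
    m=cv2.morphologyEx(m.astype(np.uint8),cv2.MORPH_OPEN,np.ones((3,3)))
    c=max(cv2.findContours(m,0,1)[0],key=cv2.contourArea)[:,0]+[u0,v0]
    K=env.get_calibration('wrist')['K'];T=np.eye(4);T[:3,:3]=Ro.from_euler('xyz',z['tr'],degrees=True).as_matrix();T[:3,3]=z['tp'];T=T@env.get_calibration('wrist')['T_tool_cam']
    r=np.c_[(c[:,0]-K[0,2])/K[0,0],(c[:,1]-K[1,2])/K[1,1],np.ones(len(c))]@T[:3,:3].T
    P=T[:3,3]+r*((ztop-T[2,3])/r[:,2])[:,None]
    W=world('wrist',z['d'],z['tp'],z['tr']);cc=c.mean(0).astype(int)
    R=cv2.minAreaRect((P[:,:2]*1000).astype(np.float32))
    print('img',cv2.minAreaRect(c.astype(np.float32)),'world mm',R, 'box',cv2.boxPoints(R).round(1).tolist(),'z',np.median(W[cc[1]-20:cc[1]+20,cc[0]-20:cc[0]+20,2]))
E
python3 - <<'E'
from h import *
plate('w1',(190,320,40,220),0.012)
E
```

```text
img ((253.2185516357422, 128.69175720214844), (69.51913452148438, 113.42833709716797), 2.602562189102173) world mm ((526.9575805664062, -279.5034484863281), (60.810386657714844, 100.6583023071289), 82.60216522216797) box [[473.1000061035156, -303.20001220703125], [573.0, -316.1000061035156], [580.7999877929688, -255.8000030517578], [481.0, -242.89999389648438]] z 0.012382896764701917
```

Emit:
{"fn": "carry_out", "kwargs": {
  "increments": [
    [0.047, 0.001, -0.02, -2.4, -1],
    [0.047, 0.001, -0.07, -2.4, -1],
    [0.047, 0.001, -0.11, -2.4, -1],
    [0.047, 0.001, -0.135, -2.4, -1],
    [0.047, 0.001, -0.149, -2.4, -1],
    [0.047, 0.001, -0.149, -2.4, -1],
    [0.047, 0.001, -0.149, -2.4, 1],
    [0.047, 0.001, -0.149, -2.4, 1],
    [0.047, 0.001, -0.149, -2.4, 1],
    [0.047, 0.001, -0.149, -2.4, 1],
    [0.047, 0.001, -0.149, -2.4, 1],
    [0.047, 0.001, -0.149, -2.4, 1]
  ],
  "grip_force": 30
}}

```text
time_s: 2.5
tool_pos: [0.5274, -0.2798, 0.1863]
tool_rot: [-180.0, -0.0, -97.4]
force: [-1.2, 0.4, 2.5]
grip_width: 0.0593
```

Emit:
{"fn": "carry_out", "kwargs": {
  "increments": [
    [0, 0, 0.04, 0, 1],
    [0, 0.0, 0.09, 0, 1],
    [-0.03, 0.03, 0.14, -2, 1],
    [-0.05, 0.07, 0.18, -4, 1],
    [-0.07, 0.11, 0.21, -6.5, 1],
    [-0.09, 0.15, 0.235, -6.5, 1],
    [-0.097, 0.19, 0.235, -6.5, 1],
    [-0.097, 0.23, 0.235, -6.5, 1],
    [-0.097, 0.26, 0.235, -6.5, 1],
    [-0.097, 0.28, 0.235, -6.5, 1],
    [-0.097, 0.28, 0.235, -6.5, 1],
    [-0.097, 0.28, 0.235, -6.5, 1]
  ]
}}

```text
time_s: 3.7
tool_pos: [0.4298, 0.0004, 0.42]
tool_rot: [179.9, -0.1, -103.8]
force: [0.3, -0.7, -3.5]
grip_width: 0.06
```

```bash
python3 - <<'E'
from h import *
o,im,d=snap('wrist','w2');print(o['time_s'],o['tool_pos'],o['tool_rot'],o['joint_velocities'].round(1))
E
```

```text
3.7 [4.29815855e-01 3.78326601e-04 4.20027216e-01] [ 1.79927908e+02 -6.83167983e-02 -1.03813728e+02] [ 0.9  0.5  1.6 -0.3  0.3 -0.  -0.1]
```

View pics/w2.png

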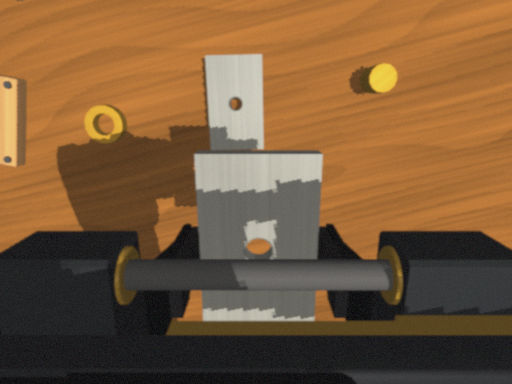

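The pile top is at (207..264, 54..150) with its hole at (235,103). The held plate just hides its near edge, so I'll use the hole and the side edges.

```bash
cat >> h.py <<'E'
def pix(f,uv,zt):
    z=np.load('pics/%s.npz'%f);c=env.get_calibration('wrist');K=c['K'];T=np.eye(4);T[:3,:3]=Ro.from_euler('xyz',z['tr'],degrees=True).as_matrix();T[:3,3]=z['tp'];T=T@c['T_tool_cam']
    uv=np.atleast_2d(uv).astype(float);r=np.c_[(uv[:,0]-K[0,2])/K[0,0],(uv[:,1]-K[1,2])/K[1,1],np.ones(len(uv))]@T[:3,:3].T
    return T[:3,3]+r*((zt-T[2,3])/r[:,2])[:,None]
E
python3 - <<'E'
from h import *
z=np.load('pics/w2.npz');im=z['im']
g=cv2.cvtColor(im,cv2.COLOR_RGB2GRAY)
s=im.astype(int);sat=(s.max(-1)-s.min(-1))
for v in (60,80,100,120): print(v,[(u,sat[v,u],g[v,u]) for u in list(range(203,213))+list(range(259,268))])
print([(v,sat[v,235],g[v,235]) for v in range(50,60)])
# hole
h=(sat[92:115,222:248]>45).astype(np.uint8)
n,l,st,ce=cv2.connectedComponentsWithStats(h);print(st,ce+[222,92])
h=(g[92:115,222:248]<120).astype(np.uint8)
n,l,st,ce=cv2.connectedComponentsWithStats(h);print(st,ce+[222,92])
cv2.imwrite('pics/w2c.png',cv2.resize(im[40:165,190:280,::-1],None,fx=5,fy=5,interpolation=cv2.INTER_NEAREST)[:600])
z=np.load('pics/w1.npz');im=z['im'];cv2.imwrite('pics/w1c.png',cv2.resize(im[115:145,240:270,::-1],None,fx=10,fy=10,interpolation=0))
E
```

```text
60 [(203, np.int64(64), np.uint8(85)), (204, np.int64(44), np.uint8(110)), (205, np.int64(27), np.uint8(150)), (206, np.int64(17), np.uint8(183)), (207, np.int64(15), np.uint8(191)), (208, np.int64(14), np.uint8(191)), (209, np.int64(14), np.uint8(187)), (210, np.int64(14), np.uint8(190)), (211, np.int64(17), np.uint8(188)), (212, np.int64(16), np.uint8(191)), (259, np.int64(17), np.uint8(199)), (260, np.int64(16), np.uint8(197)), (261, np.int64(35), np.uint8(188)), (262, np.int64(72), np.uint8(162)), (263, np.int64(113), np.uint8(140)), (264, np.int64(125), np.uint8(135)), (265, np.int64(128), np.uint8(132)), (266, np.int64(129), np.uint8(132)), (267, np.int64(128), np.uint8(135))]
80 [(203, np.int64(105), np.uint8(109)), (204, np.int64(72), np.uint8(84)), (205, np.int64(44), np.uint8(99)), (206, np.int64(25), np.uint8(143)), (207, np.int64(19), np.uint8(184)), (208, np.int64(17), np.uint8(191)), (209, np.int64(17), np.uint8(189)), (210, np.int64(15), np.uint8(191)), (211, np.int64(12), np.uint8(191)), (212, np.int64(13), np.uint8(193)), (259, np.int64(16), np.uint8(204)), (260, np.
[... 1535 characters left out ...]
(111), np.uint8(144)), (265, np.int64(132), np.uint8(135)), (266, np.int64(132), np.uint8(134)), (267, np.int64(132), np.uint8(136))]
[(50, np.int64(123), np.uint8(126)), (51, np.int64(121), np.uint8(128)), (52, np.int64(120), np.uint8(129)), (53, np.int64(104), np.uint8(134)), (54, np.int64(66), np.uint8(163)), (55, np.int64(30), np.uint8(189)), (56, np.int64(17), np.uint8(200)), (57, np.int64(14), np.uint8(201)), (58, np.int64(17), np.uint8(201)), (59, np.int64(17), np.uint8(201))]
[[  0   0  26  23 513]
 [  9   7  10  10  85]] [[234.38986355 102.92787524]
 [235.16470588 103.43529412]]
[[  0   0  26  23 491]
 [  8   6  12  12 107]] [[234.24847251 102.86354379]
 [235.65420561 103.62616822]]
```

View pics/w2c.png

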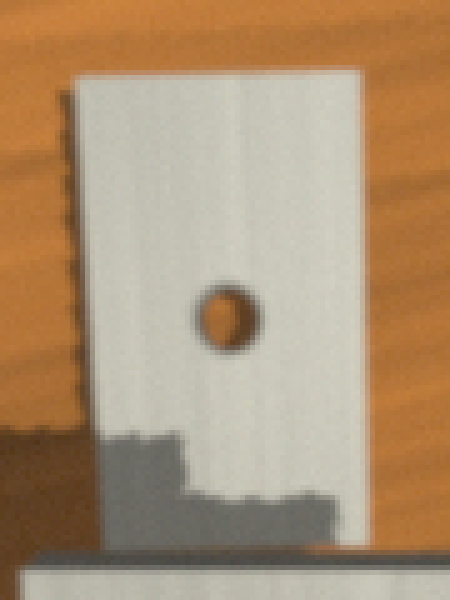

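```bash
python3 - <<'E'
from h import *
L=pix('w2',[(204.9,60),(206,80),(207.1,100),(208.2,120)],.024);R=pix('w2',[(262,60),(262.6,80),(262.7,100),(263.1,120)],.024)
for P in(L,R):
    p=np.polyfit(P[:,0],P[:,1],1);print('long axis deg',np.degrees(np.arctan(p[0])),P.round(4).tolist())
M=(L+R)/2;print(np.linalg.norm(L-R,axis=1)*1000);p=np.polyfit(M[:,0],M[:,1],1);print('mid',np.degrees(np.arctan(p[0])))
h=pix('w2',(235.4,103.5),.024)[0];t=pix('w2',(235,54.0),.024)[0];print('hole',h,'midline y at hole x',np.polyval(p,h[0]),'top edge',t,np.linalg.norm(h-t))
# reference: single plate
print('single hole',pix('w1',(254.6,129.6),.012))
# angle between edges & edge top
t2=pix('w2',[(212,54),(257,53.7)],.024);print(t2)
E
```

```text
long axis deg -12.913599205001862 [[0.5538, 0.028, 0.024], [0.5342, 0.0325, 0.024], [0.5141, 0.0371, 0.024], [0.4932, 0.0419, 0.024]]
long axis deg -12.596284155042026 [[0.5394, -0.0306, 0.024], [0.5197, -0.0265, 0.024], [0.4996, -0.0217, 0.024], [0.4787, -0.0171, 0.024]]
[60.38906111 60.77920579 60.63621743 60.82106064]
mid -12.75501112025222
hole [0.50311603 0.00811654 0.024     ] midline y at hole x 0.008496752153827641 top edge [ 0.55192001 -0.00440702  0.024     ] 0.050385204702640365
single hole [[ 0.52828981 -0.28050833  0.012     ]]
[[ 0.55770281  0.01910722  0.024     ]
 [ 0.54667392 -0.02696964  0.024     ]]
```

View pics/w1c.png

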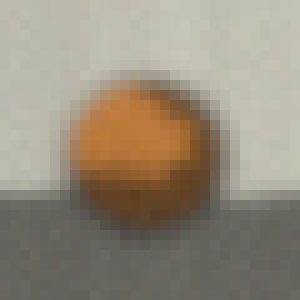

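Emit:
{"fn": "carry_out", "kwargs": {
  "increments": [
    [0.04, 0.005, 0, 1.05, 1],
    [0.073, 0.008, 0, 1.05, 1],
    [0.073, 0.008, -0.04, 1.05, 1],
    [0.073, 0.008, -0.08, 1.05, 1],
    [0.073, 0.008, -0.12, 1.05, 1],
    [0.073, 0.008, -0.155, 1.05, 1],
    [0.073, 0.008, -0.18, 1.05, 1],
    [0.073, 0.008, -0.195, 1.05, 1],
    [0.073, 0.008, -0.203, 1.05, 1],
    [0.073, 0.008, -0.204, 1.05, 1],
    [0.073, 0.008, -0.204, 1.05, 1],
    [0.073, 0.008, -0.204, 1.05, 1]
  ]
}}

```text
time_s: 4.95
tool_pos: [0.504, 0.0084, 0.2181]
tool_rot: [-179.9, 0.0, -102.8]
force: [-0.1, 0.3, -4.4]
grip_width: 0.0594
```

```bash
python3 - <<'E'
from h import *
o,im,d=snap('wrist','w3');print(o['time_s'],o['tool_pos'],o['tool_rot'],o['force'],o['grip_width'])
snap('scene','s3')
E
```

```text
4.95 [0.50401606 0.00835904 0.2181292 ] [-1.79852449e+02  8.84988887e-03 -1.02832984e+02] [-0.10851134  0.33571855 -4.43223623] 0.05935690706831903
```

View pics/w3.png

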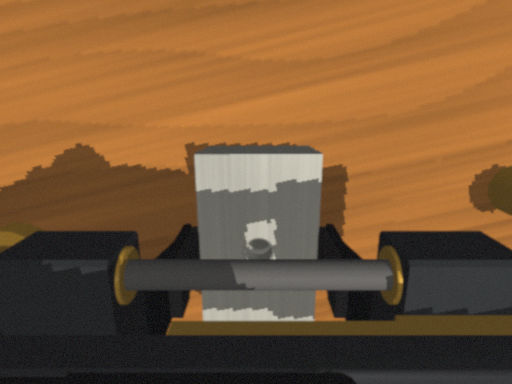

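Emit:
{"fn": "carry_out", "kwargs": {
  "increments": [
    [-0.001, 0, -0.003, 0, 1],
    [-0.001, 0, -0.005, 0, 1],
    [-0.001, 0, -0.006, 0, 1],
    [-0.001, 0, -0.007, 0, 1],
    [-0.001, 0, -0.0075, 0, 1],
    [-0.001, 0, -0.0075, 0, 1]
  ]
}}

```text
time_s: 5.65
tool_pos: [0.5022, 0.0085, 0.2103]
tool_rot: [179.9, -0.1, -102.8]
force: [-4.2, -0.5, 7.0]
grip_width: 0.0596
```

Contact: the force reading rose from -4.4 to +7 N. I'll let go and back off.

Emit:
{"fn": "carry_out", "kwargs": {
  "increments": [
    [0, 0, 0, 0, -1],
    [0, 0, 0, 0, -1],
    [0, 0, 0, 0, -1],
    [0, 0, 0, 0, -1],
    [0, 0, 0.02, 0, -1],
    [0, 0, 0.06, 0, -1],
    [-0.03, 0, 0.11, 0, -1],
    [-0.05, 0, 0.14, 0, -1],
    [-0.05, 0, 0.16, 0, -1],
    [-0.05, 0, 0.16, 0, -1]
  ]
}}

```text
time_s: 6.65
tool_pos: [0.4529, 0.0086, 0.3728]
tool_rot: [-179.6, -0.0, -102.8]
force: [0.5, -0.5, -0.3]
grip_width: 0.0873
```

```bash
python3 - <<'E'
from h import *
o,im,d=snap('wrist','w4');print(o['time_s'],o['tool_pos'],o['tool_rot'],o['force'],o['grip_width'])
plate('w4',(150,350,10,225),.036)
cv2.imwrite('pics/w4c.png',cv2.resize(im[40:240,180:340,::-1],None,fx=3,fy=3,interpolation=0))
o,im,d=snap('scene','s4');cv2.imwrite('pics/s4c.png',cv2.resize(im[150:230,250:350,::-1],None,fx=5,fy=5,interpolation=0))
E
```

```text
6.65 [0.45290528 0.00860842 0.37277845] [-1.79566028e+02 -3.02718165e-02 -1.02841649e+02] [ 0.54498235 -0.48885922 -0.33458977] 0.0873426669525937
img ((246.0, 129.5), (107.0, 66.0), 90.0) world mm ((501.7057189941406, 9.46718978881836), (61.108890533447266, 99.5478515625), 77.16310119628906) box [[446.3999938964844, -9.300000190734863], [543.4000244140625, -31.399999618530273], [557.0, 28.200000762939453], [460.0, 50.29999923706055]] z 0.03639937494212245
```

View pics/w4c.png

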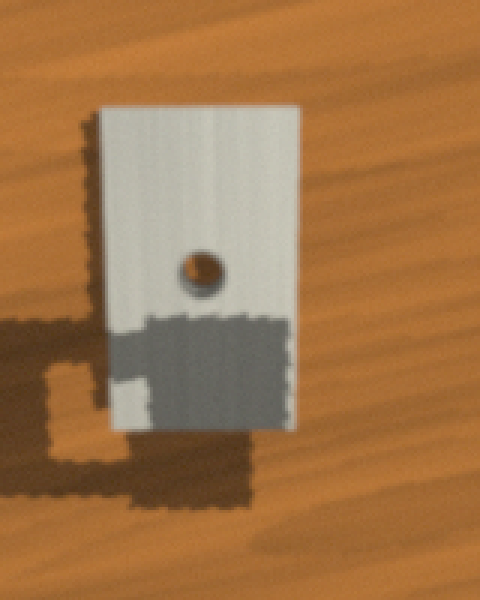

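View pics/s4c.png

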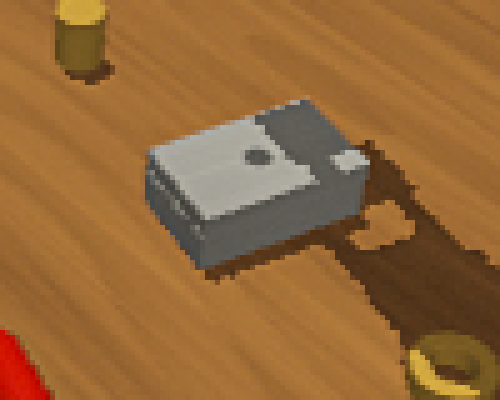

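The pile looks square, its holes in line, with the centre near (0.502, 0.009). Now the knuckle.

Emit:
{"fn": "carry_out", "kwargs": {
  "increments": [
    [0.06, 0.3, -0.02, -12, -1],
    [0.06, 0.3, -0.02, -12, -1],
    [0.06, 0.3, -0.02, -12, -1],
    [0.06, 0.3, -0.02, -12, -1],
    [0.06, 0.3, -0.02, -12, -1],
    [0.06, 0.3, -0.02, -12, -1],
    [0.06, 0.3, -0.02, -12, -1],
    [0.06, 0.3, -0.02, -12, -1],
    [0.06, 0.3, -0.02, -12, -1]
  ]
}}

```text
time_s: 7.65
tool_pos: [0.511, 0.311, 0.3465]
tool_rot: [179.8, -0.2, -114.5]
force: [-0.1, 0.6, 0.2]
grip_width: 0.0874
```

```bash
python3 - <<'E'
from h import *
o,im,d=snap('wrist','w5');print(o['time_s'],o['tool_pos'],o['tool_rot'],o['qpos'].round())
W=world('wrist',d,o['tool_pos'],o['tool_rot']);np.save('pics/w5W.npy',W)
E
```

```text
7.65 [0.51103485 0.31099772 0.34654656] [ 1.79819544e+02 -1.53686864e-01 -1.14547997e+02] [ -12.   16.  -26.   94.    7.   72. -154.]
```

View pics/w5.png

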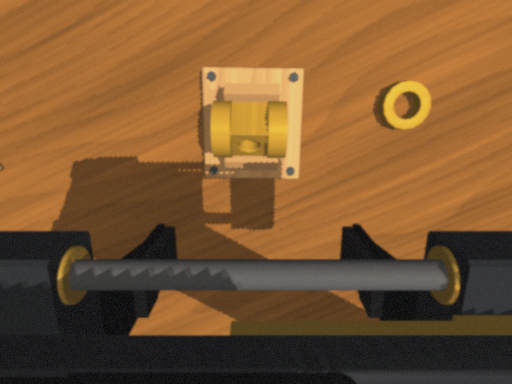

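```bash
python3 - <<'E'
from h import *
z=np.load('pics/w5.npz');im=z['im'];cv2.imwrite('pics/w5c.png',cv2.resize(im[60:190,190:315,::-1],None,fx=4.6,fy=4.6,interpolation=2))
W=np.load('pics/w5W.npy')
for u in (222,248,278): print(u,[(v,(W[v,u]*1000).round(0).tolist()) for v in range(96,170,5)])
E
```

```text
222 [(96, [593.0, 309.0, 20.0]), (101, [588.0, 306.0, 66.0]), (106, [585.0, 307.0, 72.0]), (111, [581.0, 308.0, 76.0]), (116, [578.0, 309.0, 79.0]), (121, [575.0, 311.0, 81.0]), (126, [572.0, 312.0, 82.0]), (131, [569.0, 314.0, 83.0]), (136, [565.0, 315.0, 82.0]), (141, [562.0, 317.0, 82.0]), (146, [559.0, 319.0, 81.0]), (151, [555.0, 321.0, 76.0]), (156, [551.0, 324.0, 68.0]), (161, [541.0, 335.0, 18.0]), (166, [537.0, 337.0, 18.0])]
248 [(96, [583.0, 287.0, 55.0]), (101, [580.0, 288.0, 51.0]), (106, [576.0, 290.0, 65.0]), (111, [573.0, 291.0, 67.0]), (116, [570.0, 292.0, 70.0]), (121, [579.0, 280.0, 327.0]), (126, [564.0, 295.0, 77.0]), (131, [560.0, 297.0, 80.0]), (136, [557.0, 298.0, 80.0]), (141, [552.0, 301.0, 59.0]), (146, [548.0, 303.0, 60.0]), (151, [545.0, 304.0, 63.0]), (156, [540.0, 307.0, 52.0]), (161, [536.0, 308.0, 56.0]), (166, [532.0, 311.0, 52.0])]
278 [(96, [573.0, 265.0, 55.0]), (101, [570.0, 267.0, 52.0]), (106, [567.0, 269.0, 71.0]), (111, [564.0, 271.0, 76.0]), (116, [561.0, 272.0, 80.0]), (121, [558.0, 274.0, 81.0]), (126, [555.0, 275.0, 82.0]), (131, [552.0, 277.0, 82.0]), (136, [548.0, 278.0, 82.0]), (141, [545.0, 279.0, 81.0]), (146, [541.0, 281.0, 78.0]), (151, [537.0, 282.0, 76.0]), (156, [533.0, 284.0, 72.0]), (161, [519.0, 287.0, 20.0]), (166, [515.0, 289.0, 18.0])]
```

View pics/w5c.png

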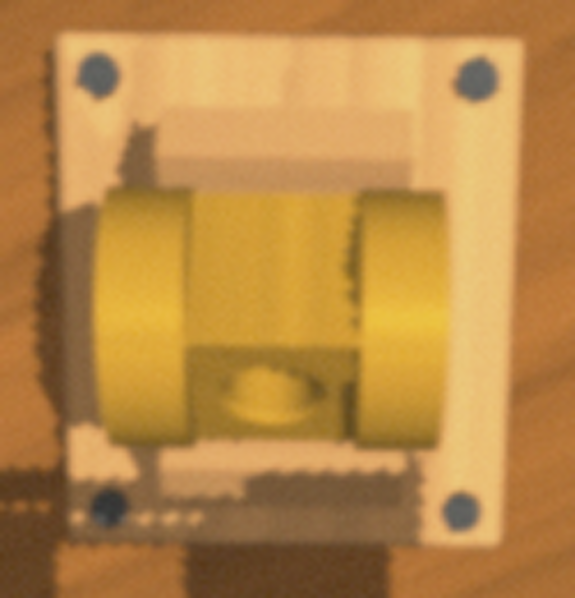

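The hole shows on the waist face toward the base, crop (270,390), tilted about 50° off vertical. I'll fit the axis and roll angle.

```bash
cat >> h.py <<'E'
from scipy.optimize import least_squares
def knuckle(f,c0,yaw0,z0=.060,fixz=True,n='wrist'):
    z=np.load('pics/%s.npz'%f);W=world(n,z['d'],z['tp'],z['tr']);im=z['im'].astype(int)
    c0=np.array(c0);a=np.radians(yaw0)
    ok=(z['d']>0)&(np.linalg.norm(W[...,:2]-c0,axis=-1)<.045)&(W[...,2]>z0+.002)&(W[...,2]<z0+.03)&((im[...,0]-im[...,2])>60)
    P=W[ok]
    def loc(p,P):
        ax=np.array([np.cos(p[2]),np.sin(p[2])]);q=P[:,:2]-p[:2]
        return q@ax,q@np.array([-ax[1],ax[0]]),P[:,2]-p[3]
    p=np.array([*c0,a,z0])
    for it in range(6):
        s,t,h=loc(p,P);m=(abs(s)>.016)&(abs(s)<.029)&(abs(np.hypot(t,h)-.022)<.006-.0006*it)
        def fun(q):
            s,t,h=loc(q,P[m]);return np.r_[np.hypot(t,h)-.022]
        if fixz: r=least_squares(lambda q:fun([q[0],q[1],q[2],z0]),p[:3],loss='soft_l1',f_scale=.001);p=np.r_[r.x,z0]
        else: r=least_squares(fun,p,loss='soft_l1',f_scale=.001);p=r.x
        # re-centre along the axis
        s,t,h=loc(p,P);k=abs(np.hypot(t,h)-.022)<.0015;k&=abs(s)>.01;sm=(np.percentile(s[k],1)+np.percentile(s[k],99))/2
        p[:2]+=sm*np.array([np.cos(p[2]),np.sin(p[2])])
    s,t,h=loc(p,P);k=abs(np.hypot(t,h)-.022)<.0015
    print('centre',p[[0,1,3]].round(4),'yaw',np.degrees(p[2]).round(1),'len',np.percentile(s[k],[1,99]).round(4),'rms',np.sqrt((r.fun**2).mean()).round(5),m.sum())
    w=(abs(s)<.011);t,h=t[w],h[w]
    # roll: 4-fold square 15 mm apothem
    best=[]
    for ph in np.arange(-45,45,.5):
        e=np.full(len(t),9.)
        d=np.max([np.cos(np.radians(ph+90*k))*h+np.sin(np.radians(ph+90*k))*t for k in range(4)],axis=0)-.015
        best.append((np.mean(np.minimum(abs(d),.003)),ph))
    print('a waist normal tilts from vertical towards +left(t) by',sorted(best)[:3],w.sum())
    return p
E
python3 - <<'E'
from h import *
p=knuckle('w5',(.557,.296),-115)
print('left dir t:',-np.sin(p[2]),np.cos(p[2]))
E
```

```text
centre [0.5597 0.2963 0.06  ] yaw -115.3 len [-0.0277  0.0278] rms 0.00065 1841
a waist normal tilts from vertical towards +left(t) by [(np.float64(0.0005543285882199276), np.float64(39.5)), (np.float64(0.0005544617966075974), np.float64(39.0)), (np.float64(0.0005610710640987353), np.float64(38.5))] 1362
left dir t: 0.9044534498023246 -0.42657233517971355
```

Axis centre is (0.5597, 0.2963), yaw -115.3, with the hole 51° from vertical toward the base. Joint 7 is at its stop, so I'll turn the tool half round, in steps, while high up.

Emit:
{"fn": "carry_out", "kwargs": {
  "increments": [
    [0, 0, 0, 8, -1],
    [0, 0, 0, 16, -1],
    [0, 0, 0, 24, -1],
    [0, 0, 0, 32, -1],
    [0, 0, 0, 40, -1],
    [0, 0, 0, 48, -1],
    [0, 0, 0, 56, -1],
    [0, 0, 0, 64, -1],
    [0, 0, 0, 72, -1],
    [0, 0, 0, 80, -1],
    [0, 0, 0, 88, -1],
    [0, 0, 0, 96, -1],
    [0, 0, 0, 104, -1],
    [0, 0, 0, 112, -1],
    [0, 0, 0, 120, -1],
    [0, 0, 0, 128, -1],
    [0, 0, 0, 136, -1],
    [0, 0, 0, 144, -1],
    [0, 0, 0, 152, -1],
    [0, 0, 0, 160, -1]
  ]
}}

```text
time_s: 9.7
tool_pos: [0.5128, 0.3062, 0.3485]
tool_rot: [180.0, 0.1, 45.4]
force: [0.2, 0.6, 0.8]
grip_width: 0.0872
```

Emit:
{"fn": "carry_out", "kwargs": {
  "increments": [
    [0.02, -0.002, 0, 8, -1],
    [0.035, -0.004, 0, 16, -1],
    [0.035, -0.004, -0.01, 19.3, -1],
    [0.035, -0.004, -0.05, 19.3, -1],
    [0.035, -0.004, -0.08, 19.3, -1],
    [0.035, -0.004, -0.095, 19.3, -1],
    [0.035, -0.004, -0.102, 19.3, -1],
    [0.035, -0.004, -0.102, 19.3, -1]
  ]
}}

```text
time_s: 10.5
tool_pos: [0.5475, 0.3036, 0.247]
tool_rot: [-180.0, 0.0, 64.4]
force: [-0.7, -0.2, -0.1]
grip_width: 0.0871
```

```bash
python3 - <<'E'
from h import *
o,im,d=snap('wrist','w6');print(o['time_s'],o['tool_pos'],o['tool_rot'],o['qpos'].round())
E
```

```text
10.5 [0.54747312 0.30363772 0.24696617] [-1.79958643e+02  1.94024917e-02  6.44242082e+01] [  6.  31. -49.  95.  25.  65.  15.]
```

View pics/w6.png

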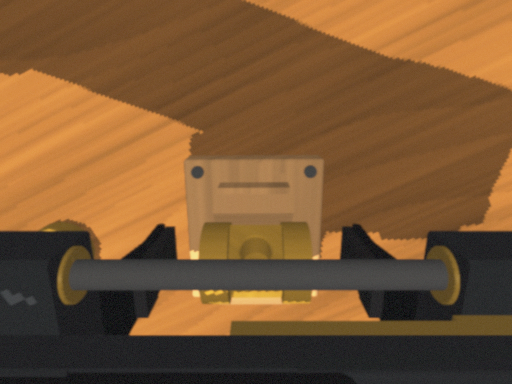

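The view shows the knuckle centred between the jaws (200..311), its hole at (256,245) on the base side. I'll pinch the end faces lightly on that side and crank the knuckle over in the V.

Emit:
{"fn": "carry_out", "kwargs": {
  "increments": [
    [0, 0, 0, 0, 1],
    [0, 0, 0, 0, 1],
    [0, 0, 0, 0, 1],
    [0, 0, 0, 0, 1],
    [0, 0, 0, 0, 1],
    [0.0019, -0.0009, 0.0019, 0, 1],
    [0.0019, -0.0009, 0.0019, 0, 1],
    [0.0041, -0.0019, 0.0034, 0, 1],
    [0.0041, -0.0019, 0.0034, 0, 1],
    [0.0064, -0.003, 0.0045, 0, 1],
    [0.0064, -0.003, 0.0045, 0, 1],
    [0.009, -0.0042, 0.0051, 0, 1],
    [0.009, -0.0042, 0.0051, 0, 1],
    [0.0118, -0.0056, 0.0052, 0, 1],
    [0.0118, -0.0056, 0.0052, 0, 1]
  ],
  "grip_force": 7
}}

```text
time_s: 12.05
tool_pos: [0.5577, 0.2994, 0.2529]
tool_rot: [-179.8, 0.1, 64.5]
force: [-7.8, -2.1, 3.8]
grip_width: 0.0561
```

```bash
python3 - <<'E'
from h import *
o,im,d=snap('wrist','w7');print(o['time_s'],o['tool_pos'],o['tool_rot'],o['force'])
cv2.imwrite('pics/w7c.png',cv2.resize(im[150:330,150:360,::-1],None,fx=3,fy=3,interpolation=2))
o,im,d=snap('scene','s7');cv2.imwrite('pics/s7c.png',cv2.resize(im[205:305,325:425,::-1],None,fx=5,fy=5,interpolation=2))
E
```

```text
12.05 [0.5576738  0.29944236 0.25294382] [-1.79824644e+02  1.19738010e-01  6.45217387e+01] [-7.77909878 -2.13237796  3.79688421]
```

View pics/w7c.png

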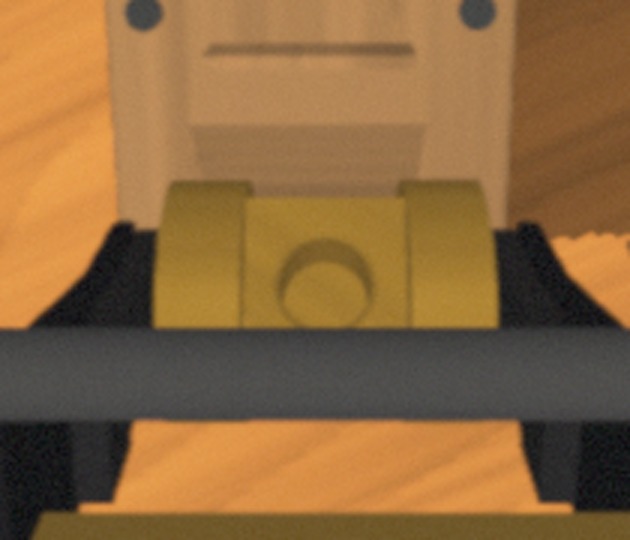

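View pics/s7c.png

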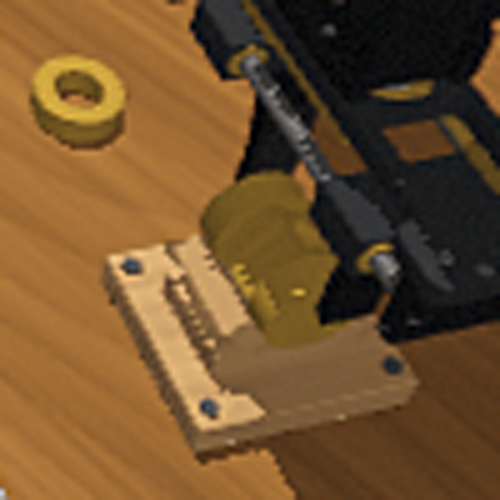

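It works: the hole has turned up toward the camera. I'll let go, rise and measure the roll.

Emit:
{"fn": "carry_out", "kwargs": {
  "increments": [
    [0, 0, 0, 0, -1],
    [0, 0, 0, 0, -1],
    [0, 0, 0, 0, -1],
    [0, 0, 0.04, 0, -1],
    [0.03, -0.014, 0.09, 0, -1],
    [0.045, -0.021, 0.1, 0, -1],
    [0.045, -0.021, 0.1, 0, -1],
    [0.045, -0.021, 0.1, 0, -1]
  ]
}}

```text
time_s: 12.95
tool_pos: [0.6045, 0.2775, 0.3525]
tool_rot: [180.0, -0.1, 64.4]
force: [-0.3, 0.6, 0.5]
grip_width: 0.0868
```

```bash
python3 - <<'E'
from h import *
o,im,d=snap('wrist','w8');print(o['time_s'],o['tool_pos'],o['tool_rot'])
p=knuckle('w8',(.5597,.2963),64.7)
E
```

```text
12.95 [0.60447639 0.27745328 0.3524866 ] [ 1.79988085e+02 -5.43259874e-02  6.44020336e+01]
centre [0.5627 0.3034 0.06  ] yaw 64.7 len [-0.0332  0.0222] rms 0.00064 1753
a waist normal tilts from vertical towards +left(t) by [(np.float64(0.0008599477398296322), np.float64(-37.5)), (np.float64(0.0008608632643655476), np.float64(-38.0)), (np.float64(0.0008659071937367271), np.float64(-37.0))] 1274
```

View pics/w8.png

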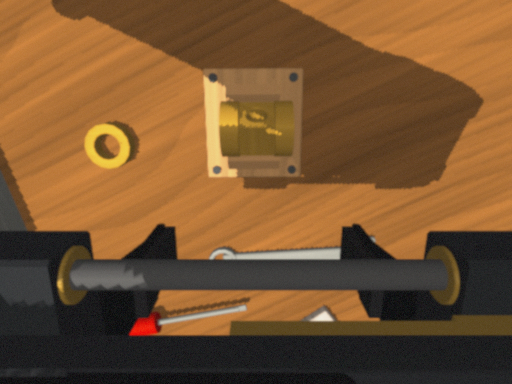

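```bash
python3 - <<'E'
from h import *
z=np.load('pics/w8.npz');im=z['im'];cv2.imwrite('pics/w8c.png',cv2.resize(im[60:190,190:315,::-1],None,fx=4.6,fy=4.6,interpolation=2))
W=world('wrist',z['d'],z['tp'],z['tr']);c=np.array([.560,.2975]);a=np.radians(64.7);ax=np.array([np.cos(a),np.sin(a)]);n=np.array([-ax[1],ax[0]])
for u in (234,240,246,257,268,274,278):
    print(u,[(v,(((W[v,u,:2]-c)@ax)*1000).round(1),(((W[v,u,:2]-c)@n)*1000).round(1),(W[v,u,2]*1000-60).round(1)) for v in range(98,164,5)])
E
```

```text
234 [(98, np.float64(-17.3), np.float64(24.3), np.float64(-7.3)), (103, np.float64(-16.3), np.float64(20.6), np.float64(8.2)), (108, np.float64(-16.0), np.float64(17.0), np.float64(14.6)), (113, np.float64(-15.8), np.float64(13.5), np.float64(18.1)), (118, np.float64(-15.8), np.float64(9.9), np.float64(19.6)), (123, np.float64(-15.9), np.float64(6.3), np.float64(20.5)), (128, np.float64(-15.8), np.float64(2.8), np.float64(22.5)), (133, np.float64(-16.0), np.float64(-0.9), np.float64(21.4)), (138, np.float64(-16.1), np.float64(-4.7), np.float64(21.1)), (143, np.float64(-16.2), np.float64(-8.4), np.float64(21.3)), (148, np.float64(-16.5), np.float64(-12.7), np.float64(18.0)), (153, np.float64(-16.8), np.float64(-17.1), np.float64(14.5)), (158, np.float64(-18.3), np.float64(-24.3), np.float64(-4.8)), (163, np.float64(-18.5), np.float64(-28.8), np.float64(-5.6))]
240 [(98, np.float64(-12.4), np.float64(24.3), np.float64(-7.0)), (103, np.float64(-12.2), np.float64(20.5), np.float64(-0.2)), (108, np.float64(-12.1), np.float64(16.7), np.float64(3.1)), (113, np.float64(-11.9), np.float64(13.
[... 4196 characters left out ...]
64(16.8), np.float64(14.1)), (113, np.float64(17.0), np.float64(13.3), np.float64(17.8)), (118, np.float64(17.0), np.float64(9.7), np.float64(18.9)), (123, np.float64(16.9), np.float64(6.2), np.float64(20.9)), (128, np.float64(16.9), np.float64(2.6), np.float64(21.9)), (133, np.float64(16.9), np.float64(-1.0), np.float64(22.5)), (138, np.float64(16.9), np.float64(-4.7), np.float64(22.7)), (143, np.float64(17.1), np.float64(-8.7), np.float64(20.3)), (148, np.float64(17.2), np.float64(-12.8), np.float64(18.5)), (153, np.float64(17.5), np.float64(-17.2), np.float64(15.1)), (158, np.float64(18.8), np.float64(-24.8), np.float64(-5.9)), (163, np.float64(18.8), np.float64(-29.0), np.float64(-5.6))]
```

View pics/w8c.png

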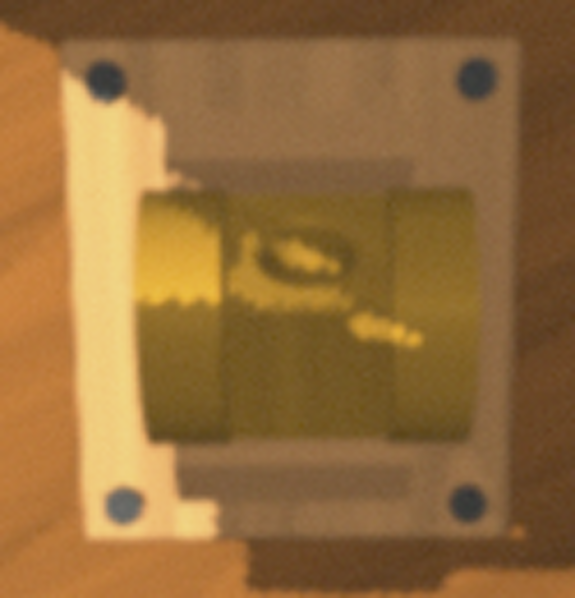

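```bash
python3 - <<'E'
from h import *
for f in ('w6','w7'):
    z=np.load('pics/%s.npz'%f);im=z['im']
    W=world('wrist',z['d'],z['tp'],z['tr']);c=np.array([.560,.2975]);a=np.radians(64.7);ax=np.array([np.cos(a),np.sin(a)]);n=np.array([-ax[1],ax[0]])
    for u in (220,232,236,275,278,292):
        print(f,u,[(v,(((W[v,u,:2]-c)@ax)*1000).round(1),(((W[v,u,:2]-c)@n)*1000).round(1),(W[v,u,2]*1000-60).round(1)) for v in list(range(210,262,6))+[292,298]])
E
```

```text
w6 220 [(210, np.float64(-20.1), np.float64(28.0), np.float64(-5.2)), (216, np.float64(-20.3), np.float64(24.1), np.float64(-6.3)), (222, np.float64(-20.2), np.float64(21.5), np.float64(-4.1)), (228, np.float64(-19.2), np.float64(21.6), np.float64(5.2)), (234, np.float64(-18.8), np.float64(19.9), np.float64(9.1)), (240, np.float64(-18.4), np.float64(18.4), np.float64(13.3)), (246, np.float64(-18.3), np.float64(16.0), np.float64(15.2)), (252, np.float64(-18.2), np.float64(13.6), np.float64(16.9)), (258, np.float64(-18.0), np.float64(11.5), np.float64(19.1)), (292, np.float64(-18.3), np.float64(-5.6), np.float64(22.1)), (298, np.float64(-18.8), np.float64(-10.7), np.float64(19.4))]
w6 232 [(210, np.float64(-13.4), np.float64(28.3), np.float64(-4.2)), (216, np.float64(-13.6), np.float64(24.4), np.float64(-5.4)), (222, np.float64(-14.3), np.float64(18.5), np.float64(-11.9)), (228, np.float64(-13.3), np.float64(19.7), np.float64(0.5)), (234, np.float64(-13.2), np.float64(17.4), np.float64(3.2)), (240, np.float64(-13.0), np.float64(15.2), np.float64(6.1)), (246, np.float64(-12.9), np.float
[... 6376 characters left out ...]
5), np.float64(-60.6))]
w7 292 [(210, np.float64(19.4), np.float64(17.6), np.float64(1.6)), (216, np.float64(18.7), np.float64(16.7), np.float64(9.0)), (222, np.float64(18.3), np.float64(15.4), np.float64(14.4)), (228, np.float64(18.0), np.float64(13.5), np.float64(17.8)), (234, np.float64(17.8), np.float64(11.3), np.float64(20.2)), (240, np.float64(17.6), np.float64(8.9), np.float64(22.2)), (246, np.float64(17.5), np.float64(6.6), np.float64(24.0)), (252, np.float64(17.5), np.float64(3.7), np.float64(24.6)), (258, np.float64(17.5), np.float64(0.8), np.float64(25.4)), (292, np.float64(27.4), np.float64(-70.8), np.float64(-58.6)), (298, np.float64(27.5), np.float64(-76.3), np.float64(-58.7))]
```

In w7 the knuckle had rolled about 15° up the far wall. It then rolled back when released, so the V doesn't slip. I'll grip again on the hole side, lift it clear and see whether it swings in the pads.

Emit:
{"fn": "carry_out", "kwargs": {
  "increments": [
    [-0.045, 0.021, 0, 0, -1],
    [-0.0563, 0.0255, -0.03, 0, -1],
    [-0.0563, 0.0255, -0.07, 0, -1],
    [-0.0563, 0.0255, -0.095, 0, -1],
    [-0.0563, 0.0255, -0.1065, 0, -1],
    [-0.0563, 0.0255, -0.1065, 0, -1],
    [-0.0563, 0.0255, -0.1065, 0, 1],
    [-0.0563, 0.0255, -0.1065, 0, 1],
    [-0.0563, 0.0255, -0.1065, 0, 1],
    [-0.0563, 0.0255, -0.1065, 0, 1],
    [-0.0563, 0.0255, -0.1065, 0, 1],
    [-0.0563, 0.0255, -0.1035, 0, 1],
    [-0.0563, 0.0255, -0.0985, 0, 1],
    [-0.0563, 0.0255, -0.0935, 0, 1],
    [-0.0563, 0.0255, -0.0885, 0, 1],
    [-0.0563, 0.0255, -0.0865, 0, 1],
    [-0.0563, 0.0255, -0.0865, 0, 1]
  ],
  "grip_force": 6
}}

```text
time_s: 14.7
tool_pos: [0.5478, 0.3033, 0.2665]
tool_rot: [180.0, -0.0, 64.5]
force: [-0.2, 0.2, -3.9]
grip_width: 0.056
```

```bash
cat >> h.py <<'E'
def slope(f,rows=(190,262)):
    z=np.load('pics/%s.npz'%f);W=world('wrist',z['d'],z['tp'],z['tr']);c=np.array([.560,.2975]);a=np.radians(64.7);ax=np.array([np.cos(a),np.sin(a)]);n=np.array([-ax[1],ax[0]])
    for u in (216,220,236,240,272,275,290,294):
        q=[((W[v,u,:2]-c)@n*1000,W[v,u,2]*1000-60) for v in range(rows[0],rows[1],4)]
        print(u,[(round(float(a)),round(float(b))) for a,b in q])
E
python3 - <<'E'
from h import *
o,im,d=snap('wrist','w9');print(o['time_s'],o['tool_pos'],o['tool_rot'],o['force'],o['grip_width'])
cv2.imwrite('pics/w9c.png',cv2.resize(im[150:330,150:360,::-1],None,fx=3,fy=3,interpolation=2))
slope('w9')
E
```

```text
14.7 [0.54783605 0.30334164 0.2664531 ] [ 1.79967976e+02 -3.27406951e-02  6.44757395e+01] [-0.22856273  0.22643589 -3.87665133] 0.05598837751915052
216 [(23, -42), (21, -40), (18, -41), (14, -42), (11, -41), (8, -42), (6, -41), (2, -42), (22, 20), (22, 25), (21, 28), (20, 30), (19, 32), (17, 34), (15, 35), (14, 37), (13, 38), (11, 39)]
220 [(33, -8), (31, -6), (29, -5), (25, -6), (22, -8), (18, -13), (14, -17), (2, -42), (22, 19), (22, 25), (21, 27), (20, 30), (19, 32), (17, 34), (16, 35), (14, 36), (13, 39), (11, 39)]
236 [(32, -9), (30, -7), (86, 187), (26, -6), (22, -9), (18, -13), (14, -17), (10, -21), (5, -25), (20, 20), (18, 21), (17, 24), (15, 25), (14, 28), (12, 28), (11, 30), (10, 32), (9, 35)]
240 [(32, -10), (30, -7), (28, -6), (26, -5), (22, -8), (18, -12), (14, -17), (9, -22), (5, -26), (20, 20), (18, 21), (17, 24), (15, 24), (14, 28), (12, 28), (11, 31), (10, 32), (9, 35)]
272 [(32, -9), (30, -7), (28, -4), (26, -5), (22, -10), (18, -13), (14, -16), (9, -21), (5, -25), (20, 20), (18, 21), (17, 23), (16, 26), (14, 26), (10, 24), (7, 22), (3, 20), (9, 35)]
275 [(32, -10), (30, -6), (29, -4), (26, -5), (22, -8), (18, -13), (14, -16), (9, -22), (22, 19), (20, 20), (19, 22), (18, 25), (16, 26), (14, 27), (13, 29), (11, 30), (10, 32), (8, 34)]
290 [(23, -42), (20, -41), (17, -42), (14, -41), (11, -43), (8, -41), (5, -42), (2, -42), (22, 19), (22, 24), (21, 28), (20, 30), (19, 33), (17, 34), (15, 35), (14, 37), (12, 37), (11, 39)]
294 [(23, -41), (20, -42), (17, -41), (14, -41), (11, -41), (8, -42), (5, -42), (2, -42), (22, 19), (22, 25), (21, 28), (20, 31), (18, 32), (17, 33), (15, 35), (14, 38), (13, 39), (10, 38)]
```

View pics/w9c.png

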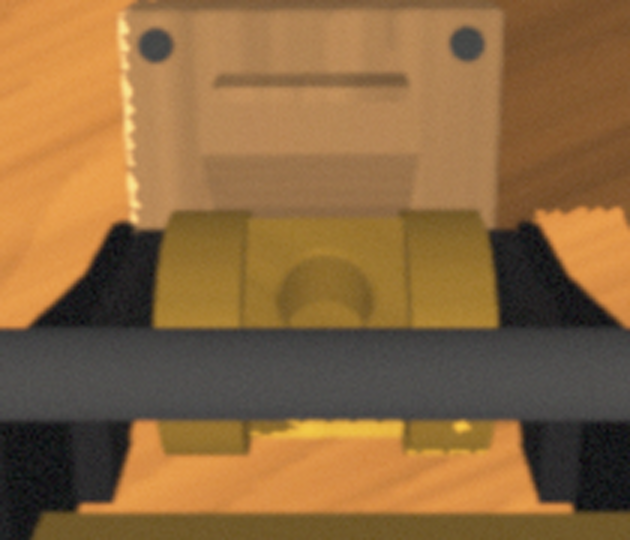

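It doesn't swing: the pads hold its orientation. So I'll use the rolling instead. I'll roll it up the far wall while pinched, lift it straight off and look.

Emit:
{"fn": "carry_out", "kwargs": {
  "increments": [
    [0, 0, -0.01, 0, 1],
    [0, 0, -0.019, 0, 1],
    [0, 0, -0.02, 0, 1],
    [0.002, -0.0009, -0.0185, 0, 1],
    [0.004, -0.0019, -0.017, 0, 1],
    [0.0058, -0.0027, -0.0153, 0, 1],
    [0.0075, -0.0035, -0.0137, 0, 1],
    [0.0095, -0.0045, -0.012, 0, 1],
    [0.0114, -0.0054, -0.0106, 0, 1],
    [0.0135, -0.0064, -0.0093, 0, 1],
    [0.0154, -0.0073, -0.008, 0, 1],
    [0.0154, -0.0073, -0.008, 0, 1],
    [0.0154, -0.0073, 0.0, 0, 1],
    [0.0154, -0.0073, 0.01, 0, 1],
    [0.0154, -0.0073, 0.01, 0, 1]
  ]
}}

```text
time_s: 16.25
tool_pos: [0.5642, 0.2965, 0.2783]
tool_rot: [179.8, -0.2, 64.5]
force: [0.0, 0.7, -3.2]
grip_width: 0.056
```

```bash
python3 - <<'E'
from h import *
o,im,d=snap('wrist','w10');print(o['time_s'],o['tool_pos'],o['tool_rot'],o['force'],o['grip_width'])
cv2.imwrite('pics/w10c.png',cv2.resize(im[150:330,150:360,::-1],None,fx=3,fy=3,interpolation=2))
slope('w10')
E
```

```text
16.25 [0.56421154 0.29650574 0.2782844 ] [179.82033003  -0.22840866  64.45665308] [ 0.02267417  0.66881783 -3.24652026] 0.05603789895349493
216 [(2, -41), (-1, -41), (-4, -41), (-8, -42), (12, 28), (12, 34), (10, 36), (9, 39), (9, 43), (7, 43), (5, 44), (3, 46), (2, 48), (0, 48), (-2, 48), (-3, 50), (-5, 50), (-6, 52)]
220 [(7, -24), (-1, -42), (-4, -41), (-7, -40), (12, 28), (12, 34), (11, 37), (9, 39), (8, 42), (6, 42), (5, 45), (3, 46), (2, 47), (0, 48), (-1, 50), (-4, 49), (-5, 51), (-7, 51)]
236 [(6, -25), (3, -27), (0, -27), (-3, -26), (-5, -25), (-8, -23), (-10, -20), (9, 38), (7, 39), (5, 39), (3, 40), (1, 40), (-1, 42), (-2, 44), (-4, 43), (-6, 44), (-8, 46), (-10, 45)]
240 [(6, -25), (3, -28), (0, -26), (-3, -27), (-5, -24), (-8, -23), (-10, -20), (9, 38), (7, 39), (5, 40), (3, 40), (1, 41), (0, 42), (-2, 43), (-4, 43), (-6, 45), (-9, 44), (-10, 45)]
272 [(6, -24), (2, -29), (-1, -28), (-3, -27), (-6, -25), (-7, -22), (-10, -21), (9, 38), (7, 39), (5, 40), (3, 40), (1, 40), (-1, 42), (-11, 24), (-13, 24), (-10, 35), (-9, 44), (-10, 45)]
275 [(6, -25), (3, -27), (0, -27), (-3, -27), (-6, -25), (-8, -22), (-10, -20), (9, 38), (7, 38), (5, 40), (3, 40), (0, 39), (0, 43), (-3, 42), (-5, 42), (-6, 44), (-8, 46), (-10, 46)]
290 [(2, -41), (-2, -41), (-4, -40), (-8, -41), (12, 28), (11, 33), (11, 38), (9, 39), (8, 43), (7, 44), (5, 45), (3, 46), (1, 47), (0, 49), (-1, 50), (-3, 50), (-5, 52), (-8, 50)]
294 [(1, -42), (-2, -42), (-5, -41), (-8, -41), (12, 29), (12, 35), (11, 37), (9, 40), (8, 42), (7, 44), (5, 46), (4, 47), (2, 48), (0, 49), (-2, 50), (-3, 50), (-6, 50), (-8, 50)]
```

View pics/w10c.png

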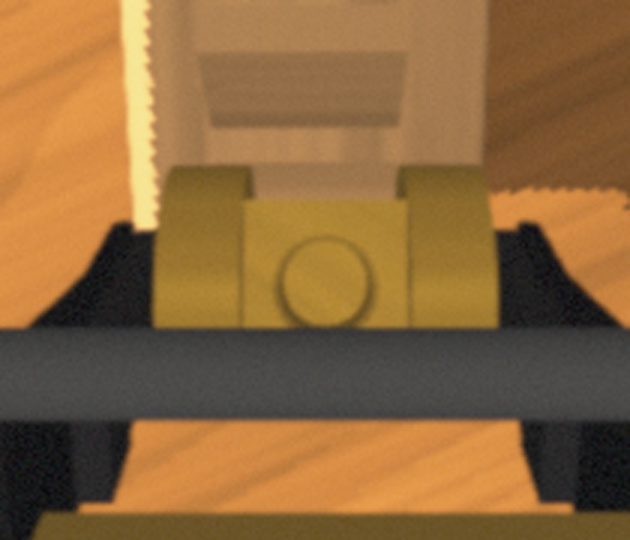

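The face tilt went from 53° to about 21°. One more roll of about 21°.

Emit:
{"fn": "carry_out", "kwargs": {
  "increments": [
    [-0.005, 0.0023, 0, 0, 1],
    [-0.009, 0.0043, -0.005, 0, 1],
    [-0.009, 0.0043, -0.015, 0, 1],
    [-0.009, 0.0043, -0.025, 0, 1],
    [-0.009, 0.0043, -0.0295, 0, 1],
    [-0.009, 0.0043, -0.0295, 0, 1],
    [-0.0075, 0.0036, -0.029, 0, 1],
    [-0.0061, 0.0029, -0.0283, 0, 1],
    [-0.0046, 0.0022, -0.0277, 0, 1],
    [-0.0031, 0.0015, -0.0271, 0, 1],
    [-0.0018, 0.0009, -0.0265, 0, 1],
    [-0.0006, 0.0003, -0.0259, 0, 1],
    [0.0008, -0.0003, -0.0251, 0, 1],
    [0.0021, -0.001, -0.0244, 0, 1],
    [0.0021, -0.001, -0.0244, 0, 1],
    [0.0021, -0.001, -0.015, 0, 1],
    [0.0021, -0.001, 0, 0, 1],
    [0.0021, -0.001, 0, 0, 1]
  ]
}}

```text
time_s: 18.1
tool_pos: [0.5667, 0.2955, 0.2792]
tool_rot: [179.8, -0.3, 64.4]
force: [-0.2, -0.0, -3.7]
grip_width: 0.0557
```

```bash
python3 - <<'E'
from h import *
o,im,d=snap('wrist','w11');print(o['time_s'],o['tool_pos'],o['tool_rot'],o['force'],o['grip_width'])
cv2.imwrite('pics/w11c.png',cv2.resize(im[150:330,150:360,::-1],None,fx=3,fy=3,interpolation=2))
slope('w11')
E
```

```text
18.1 [0.56671835 0.2954646  0.27924832] [179.75369501  -0.27921465  64.43331472] [-0.19917133 -0.00649848 -3.67423103] 0.055745449802280404
216 [(-1, -41), (-4, -41), (15, 34), (15, 39), (13, 42), (12, 45), (11, 46), (9, 48), (8, 49), (6, 50), (5, 52), (3, 52), (1, 53), (-1, 54), (-3, 53), (-4, 55), (-6, 55), (-9, 55)]
220 [(-2, -42), (-5, -42), (15, 35), (14, 38), (13, 42), (12, 44), (11, 47), (9, 48), (8, 49), (6, 50), (5, 52), (3, 53), (1, 54), (-1, 53), (-2, 55), (-5, 54), (-7, 55), (-9, 55)]
236 [(2, -27), (0, -26), (-3, -27), (9, 22), (9, 28), (8, 34), (8, 39), (7, 43), (7, 49), (5, 49), (3, 48), (1, 48), (-1, 48), (-3, 48), (-6, 48), (-8, 48), (-10, 48), (-12, 47)]
240 [(2, -28), (0, -27), (-4, -28), (9, 23), (9, 29), (9, 34), (8, 39), (8, 44), (7, 48), (5, 48), (3, 49), (1, 48), (-1, 49), (-4, 47), (-6, 48), (-8, 48), (-10, 48), (-12, 48)]
272 [(2, -28), (-1, -27), (-4, -28), (9, 22), (9, 29), (8, 34), (8, 40), (8, 45), (8, 50), (6, 49), (3, 48), (1, 48), (-1, 49), (-10, 35), (-10, 39), (-11, 42), (-12, 44), (-13, 47)]
275 [(2, -27), (-1, -28), (-4, -27), (9, 22), (8, 27), (8, 33), (8, 39), (8, 44), (7, 49), (5, 48), (3, 48), (1, 48), (-1, 48), (-3, 49), (-6, 48), (-8, 48), (-11, 47), (-12, 48)]
290 [(-2, -41), (-5, -42), (15, 35), (14, 39), (13, 43), (12, 44), (10, 46), (9, 48), (7, 49), (6, 51), (4, 52), (2, 52), (1, 54), (-1, 54), (-3, 54), (-4, 56), (-7, 55), (-9, 55)]
294 [(-2, -42), (-5, -41), (15, 35), (15, 41), (13, 42), (12, 45), (11, 47), (9, 48), (8, 51), (6, 52), (4, 52), (3, 53), (1, 53), (-1, 54), (-3, 55), (-5, 54), (-7, 54), (-9, 55)]
```

View pics/w11c.png

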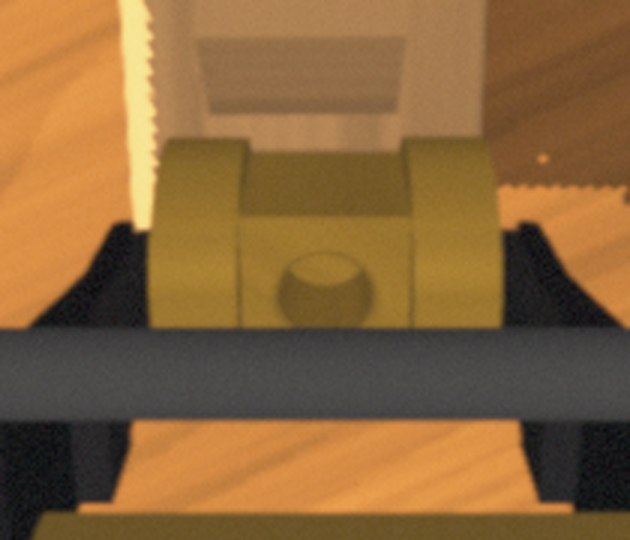

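The hole now faces up, with its face within about 2–3° of level. I'll tighten the grip, lift and carry it over the pile.

Emit:
{"fn": "carry_out", "kwargs": {
  "increments": [
    [0, 0, 0, 0, 1],
    [0, 0, 0, 0, 1],
    [0, 0, 0.01, 0, 1],
    [0, 0, 0.03, 0, 1],
    [0, 0, 0.05, 0, 1],
    [-0.003, -0.015, 0.06, 0, 1],
    [-0.009, -0.04, 0.065, 0, 1],
    [-0.016, -0.07, 0.065, 0, 1],
    [-0.023, -0.1, 0.065, 0, 1],
    [-0.03, -0.13, 0.065, 0, 1],
    [-0.036, -0.16, 0.065, 0, 1],
    [-0.043, -0.19, 0.065, 0, 1],
    [-0.05, -0.22, 0.065, 0, 1],
    [-0.056, -0.247, 0.065, 0, 1],
    [-0.061, -0.268, 0.065, 0, 1],
    [-0.064, -0.281, 0.065, 0, 1],
    [-0.065, -0.286, 0.065, 0, 1],
    [-0.065, -0.286, 0.065, 0, 1],
    [-0.065, -0.286, 0.065, 0, 1]
  ],
  "grip_force": 20
}}

```text
time_s: 20.05
tool_pos: [0.5004, 0.0101, 0.3413]
tool_rot: [180.0, -0.0, 64.6]
force: [0.4, 0.2, -3.5]
grip_width: 0.0557
```

```bash
python3 - <<'E'
from h import *
o,im,d=snap('wrist','w12');print(o['time_s'],o['tool_pos'],o['tool_rot'],o['force'],o['grip_width'])
cv2.imwrite('pics/w12c.png',cv2.resize(im[150:330,150:360,::-1],None,fx=3,fy=3,interpolation=2))
W=world('wrist',d,o['tool_pos'],o['tool_rot']);c=o['tool_pos'][:2];a=np.radians(o['tool_rot'][2]);n=np.array([-np.sin(a),np.cos(a)])
for u in (216,236,240,272,294): print(u,[(round(float((W[v,u,:2]-c)@n*1000)),round(float(W[v,u,2]*1000))) for v in range(195,262,4)])
o,im,d=snap('scene','s12');cv2.imwrite('pics/s12c.png',cv2.resize(im[60:260,180:430,::-1],None,fx=3,fy=3,interpolation=2))
snap('top','t12')
E
```

```text
20.05 [0.50036066 0.0101146  0.34129117] [ 1.79978544e+02 -4.53698263e-02  6.45563805e+01] [ 0.43819786  0.18940589 -3.5067721 ] 0.055740345301670935
216 [(-21, 1), (23, 158), (22, 162), (21, 166), (19, 167), (18, 168), (16, 170), (15, 172), (13, 172), (12, 175), (10, 175), (9, 177), (7, 177), (5, 178), (3, 177), (0, 177), (32, 243)]
236 [(-11, 35), (-14, 37), (17, 146), (16, 151), (16, 158), (16, 162), (15, 168), (15, 172), (13, 171), (10, 170), (9, 172), (5, 169), (4, 170), (1, 169), (-1, 169), (-3, 170), (32, 242)]
240 [(-10, 37), (-14, 37), (17, 145), (17, 152), (16, 158), (15, 162), (15, 167), (14, 171), (12, 170), (10, 170), (8, 170), (7, 172), (3, 170), (2, 170), (-1, 170), (-3, 169), (32, 242)]
272 [(-10, 36), (-14, 37), (16, 145), (16, 151), (16, 158), (16, 163), (16, 168), (14, 171), (12, 171), (11, 172), (8, 170), (5, 168), (-2, 158), (-3, 160), (-3, 166), (-4, 168), (32, 243)]
294 [(-21, 1), (23, 159), (22, 162), (21, 166), (20, 168), (18, 169), (17, 171), (15, 172), (13, 173), (12, 175), (10, 175), (8, 176), (7, 177), (5, 177), (3, 177), (0, 176), (32, 242)]
```

View pics/w12c.png

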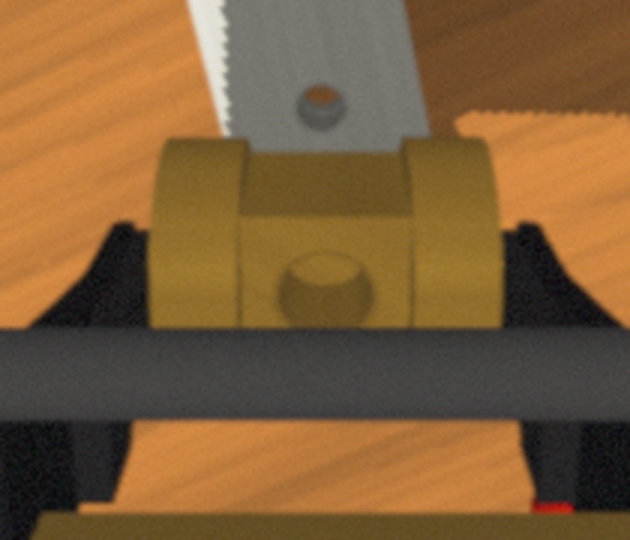

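View pics/s12c.png

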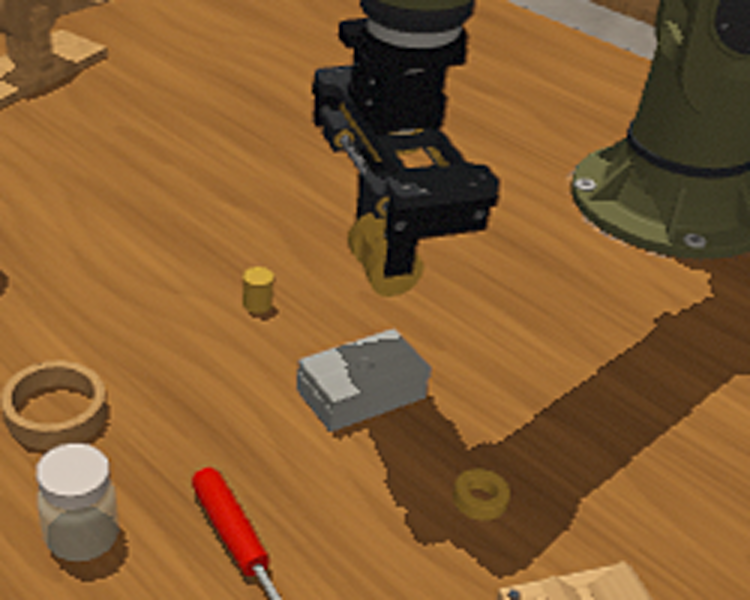

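View pics/t12.png

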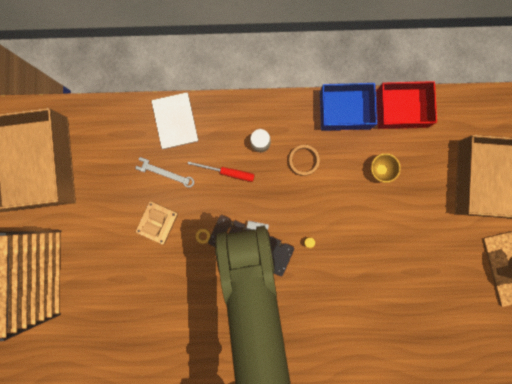

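The knuckle hangs over the pile with its hole up, its centre at about z 0.155, and all the bystanders are where they were. I'll let it settle, recheck that it is still, and hand in.

Emit:
{"fn": "carry_out", "kwargs": {
  "increments": [
    [0, 0, 0, 0, 1],
    [0, 0, 0, 0, 1],
    [0, 0, 0, 0, 1],
    [0, 0, 0, 0, 1],
    [0, 0, 0, 0, 1]
  ]
}}

```text
time_s: 20.7
tool_pos: [0.5002, 0.009, 0.341]
tool_rot: [-180.0, -0.0, 64.5]
force: [0.1, -0.4, -3.2]
grip_width: 0.0557
```

```bash
python3 - <<'E'
from h import *
o=env.get_obs();print(o['time_s'],o['tool_pos'],o['joint_velocities'].round(2),o['grip_width'],o['force'])
print(env.sign_off())
E
```

```text
20.7 [0.50024439 0.00896156 0.34097465] [ 0.07 -0.09  0.03 -0.03  0.   -0.06  0.02] 0.05566130340862777 [ 0.0513175  -0.38334273 -3.20962181]
the job is handed in; nothing more can be done
None
```

I laid the single plate on the pile and handed the job in, with the knuckle held hole-up over it, at 20.7 s. `sign_off` gave no verdict, so what follows rests on my own last checks.

- **Plate:** I set it down under contact (about 7 N) and let go. The wrist view then put it within about 1–1.5 mm and 0.1° of where I had measured the pile top, with the holes lining up. The scene picture showed three flush layers.
- **Knuckle:** The hole was on the waist face toward the base, 51° off vertical. My first attempt to turn it rolled straight back when I let go, and it did not swing in the pads when lifted. Rolling it twice up the rest's far wall while pinched turned the hole up.
- **Final hold:** The hole face is within about 3° of level. The knuckle's centre is near z 0.155 m, with about 97 mm of air under it, and about 2 mm from the pile's middle. The commanded grip is 20 N and the joints were still.
- **Bystanders:** By eye, none had moved in the last top and scene views; I did not measure them again.

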